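Get the first label after a roll change

TASK

The label roll has just been changed: gently push the printer's lid fully shut, press its white feed key to bring up the first label, then on the scale press the yellow key for the half wheel lying on the pan, and last the long green print bar. Press the keys lightly with a fingertip, let each key come back up before the next, and press neither the red nor the blue key. Grasp nothing, and leave the cheese on the pan and everything else where it is.

Things in the scene. Friction and masses are not known exactly. Their poses are not given: they have to be found in the camera images.
- label_printer: Fixed grey desktop label printer, 200 mm deep (x), 140 mm wide (y); origin at the centre of its underside, on the work surface. Its front (-x) faces the robot. Front deck (x -0.100 to -0.025) is 86 mm high and carries the white feed key; behind it is the roll bay (walls 98 mm high) under the black lid.
- lid_hinge (a point): Middle of the lid's hinge line at the back of the printer, 104 mm above the surface: printer frame (0.095, 0, 0.104). The hinge line runs along the printer's y.
- printer_lid (a joint): Black lid, 126 x 142 x 10 mm, hinged at the back; its free edge, 124 mm from the hinge line, faces the robot. 0 = fully shut (top face level, 110 mm above the surface), positive = opened upward, in rad; starts 0.4 to 0.85. A stiff hinge holds it where it is left; 1 to 4 N on the outer (top) face shuts it. Counts as shut below 0.04 rad.
- lid_press (a point): Ribbed thumb spot on the lid's outer face, near the free edge: 100 mm from the hinge line and 6 mm above the hinge plane; moves with the lid. Its z axis is the normal of the outer face.
- feed_key (a joint): White feed key on the printer's front deck, 26 x 26 mm square, 35 mm in front of the shut lid's edge. Joint value 0 = up, 0.008 m = fully down; sprung: 1.6 N starts it, 4 N takes it to 0.003 m, 8 N to the bottom; counts as pressed beyond 0.003 m, and springs back when let go.
- feed_key_top (a point): White feed key. Centre of the cap's top face when not pressed (it moves with the cap); the frame is level, x and y along the machine's. 100 mm above the surface.
- scale: Fixed white counter scale, 250 mm deep (x -0.155 to 0.095), 220 mm wide (y); origin on the work surface under its middle line. Front (-x) half: dark keypad plate 55 mm high with the long green print bar nearest the robot (scale x -0.124) and, behind it (x -0.066), a row of three coloured keys 56 mm apart in y whose order changes. Then the display head, up to 100 mm high at x -0.014; then the steel pan, 132 x 212 mm, top face 84 mm high, centre at x 0.078.
- key_yellow (a joint): Yellow key on the scale, 26 x 26 mm square: the key to press. Joint value 0 = up, 0.008 m = fully down; sprung: 1.6 N starts it, 4 N takes it to 0.003 m, 8 N to the bottom; counts as pressed beyond 0.003 m, and springs back when let go.
- key_yellow_top (a point): Yellow key. Centre of the cap's top face when not pressed (it moves with the cap); the frame is level, x and y along the machine's. 69 mm above the surface.
- key_red (a joint): Red key on the scale, 26 x 26 mm square: not to be pressed. Joint value 0 = up, 0.008 m = fully down; sprung: 1.6 N starts it, 4 N takes it to 0.003 m, 8 N to the bottom; counts as pressed beyond 0.003 m, and springs back when let go.
- key_red_top (a point): Red key. Centre of the cap's top face when not pressed (it moves with the cap); the frame is level, x and y along the machine's.
- key_blue (a joint): Blue key on the scale, 26 x 26 mm square: not to be pressed. Joint value 0 = up, 0.008 m = fully down; sprung: 1.6 N starts it, 4 N takes it to 0.003 m, 8 N to the bottom; counts as pressed beyond 0.003 m, and springs back when let go.
- key_blue_top (a point): Blue key. Centre of the cap's top face when not pressed (it moves with the cap); the frame is level, x and y along the machine's.
- print_bar (a joint): Long green print bar at the scale's front, 24 mm (x) by 80 mm (y). Joint value 0 = up, 0.008 m = fully down; sprung: 1.6 N starts it, 4 N takes it to 0.003 m, 8 N to the bottom; counts as pressed beyond 0.003 m, and springs back when let go.
- print_bar_top (a point): Green print bar. Centre of the cap's top face when not pressed (it moves with the cap); the frame is level, x and y along the machine's. 69 mm above the surface.
- half_on_pan: Half wheel of pale cheese lying loose on the scale's pan, 74 x 146 x 36 mm; origin at the centre of its underside. To be left there.
- jam_jar: Red jam jar with white lid, 75 mm across, 112 mm high, behind the printer. Bystander.
- price_stand: Black price card on a round foot, 106 mm high, behind the printer. Bystander.
- ash_cheese: Grey ash-coated cheese, a truncated pyramid 57 x 63 x 54 mm, waiting on the slate on the left. Bystander.
- pen: White and green marker pen, 135 x 17 x 16 mm, lying left of the printer. Bystander.

How it is judged:
By the outcome, as a careful person would: the job done as asked, in the order asked, and still so for the second after the job is handed in, with the robot touching nothing.
It also fails if it takes over 56 s, if anything falls off the work surface, if the arm or the gripper's body presses on something with over 40 N, if the wrist force passes 120 N, or if a joint passes its speed limit or range.

ROBOT

A 6-joint arm with a two-finger parallel gripper is mounted at the origin on a cart in front of the work surface, level with it; the furniture and walls round the work are solid. World frame = base frame: x ahead of the robot, y to its left, z up, the work surface at z = 0. Lengths are in mm, angles in rad, forces in N, time in s.
With the tool pointing down it reaches from about 350 to 775 mm from the base axis. Payload 7.3 kg.
Tool frame: the origin (TCP) lies on the centre line of the jaws, within the pads' length; the fingertips stand 22 mm ahead of it and the grasp point (between the pads) lies 3 mm ahead of it; z points along the fingers, y is the direction in which the jaws open and shut (so a half turn about z gives the same grasp; the last joint's range is limited). The gripper opens to 92 mm and grips with 3 to 60 N. Pads are 19 mm wide; open, the fingers measure 130 mm over their backs; the gripper's body (75 mm by 190 mm) begins 47 mm behind the grasp point.
Start: joints at [1.083, 0.342, 1.524, -0, 1.275, -0.146], TCP at [175.957, 494.653, 248.741] pointing down, gripper open.
Joint ranges: [-2.53, 2.53], [-0.77, 2.02], [0.04, 2.7], [-1, 4.14], [0.28, 2.66], [-3.11, 3.11]. Speed limits (rad/s): [2.57, 2.57, 3.14, 3.14, 3.14, 3.14].

INTERFACE

Orientations are given as [roll, pitch, yaw] about the fixed x, y, z axes, in that order (R = Rz(yaw) Ry(pitch) Rx(roll)).
In Python, from plant import get_obs, capture, bot, spot_in gives the robot as it stands.
- The arm moves only by the shell command python3 -m handwheel 'ROWS' [OPENING]. ROWS is JSON, a list of rows, each a list of 2 entries, a list of its own where there are three numbers: the shift along the world's x, y, z in mm, then the turn, a rotation vector about the world's x, y, z in rad. In form: [[[x, y, z], [wx, wy, wz]], ...]. A call has 1 to 12 rows; each row shifts and turns the commanded pose from where the row before left it; what a row does not reach is not made up. A row lasts 1/8 s, in which the tool goes at most 62.5 mm and 10.7 degrees, less where a joint would pass 70% of its speed; a pose out of reach is approached as far as the arm can. A call is refused whole if a number of a shift passes 62.5 or a number of a turn 0.188, either way. A call with a gripper value outside its range is refused whole. OPENING is the closure, from 0 (fully open) to 1 (shut), set as the call begins (- or left out, the last holds). The fingers move at their own pace and stop on an object; the grip force is fixed at half the most. Time passes only in rows, so rows that do not move let the fingers close. It gives the time, the measured TCP pose, the force and the opening at its end, in the units of the state.
- get_obs(): the state, without advancing time (a new reading comes with each control period).
- capture(name): name is "scene" or "top" or "wrist"; returns a dict with "img" (400x640x3 uint8, red, green, blue), "fx", "fy", "cx", "cy" (pixels), "cam_to_world" (4x4, takes a point from camera to world coordinates). Camera axes: x right, y up, looking along -z (the intrinsics and any distortion apply to the point x, -y, -z); pixel columns grow to the right and rows downward; lengths in mm; the calibration is good to about 2 mm. The wrist camera is an equidistant fisheye: a pixel r from the principal point sees the ray r / f radians off the axis. A picture is of the moment at which its call begins. There is no depth.
- bot.close_job(): hands the job in, once; it reports no verdict.
Trained networks look in the newest picture that a camera, given by its name, has taken for a name from the list of things; names that differ only in an ending like _2 or _b are one class to them, and where a whole thing is asked for, a point or a joint stands for the part that bears it (a point fixed in the world has none). Each returns a list of dicts, best first, with "score" (0 to 1); they miss things now and then, are a little off and sometimes report something else, mostly with a low value. They report only what shows in the picture. A call takes as long as a camera call.
- spot_in(thing, camera): "xyz" ([x, y, z] in mm, in the coordinates of the camera as it stood for that picture, good to about 4 mm: the middle of the surface that is visible of it).
The state is a dict: "time": time; "joint_positions": joint angles; "dq": joint speeds; "tau": joint torques, N m; "tool_pos": TCP position; "tcp_rot": TCP orientation; "contact_force": force on the tool from outside, world axes, zero at the start; "moment": the same for the moment, N m; "grip_width": finger opening in mm.
Only numpy, scipy, OpenCV 4.12 (cv2) and the standard library are available. Lean on these libraries where they do the work, as an engineer would, in place of code of your own. Each camera call takes 0.05 s, during which the arm holds its last target. There are 200 camera calls.

## Working session

There is one attempt and no reset: what is moved stays moved. The work goes in short steps, Python scripts to look and compute and a shell command to move; the robot and the scene stay as the last step left them, time stands still between calls to the robot, and variables do not carry over. Pictures are saved under pics/ and viewed, about 8 in all and at most 12, crops included, and the job is handed in when it is done.

```bash
mkdir -p pics
cat > h.py <<'E'
import numpy as np, cv2
from plant import get_obs, capture, bot, spot_in
def look(cam,names,save=None):
    c=capture(cam)
    if save: cv2.imwrite('pics/'+save,c['img'][:,:,::-1])
    M=np.array(c['cam_to_world'])
    for n in names:
        for d in spot_in(n,cam)[:2]:
            p=M@np.r_[d['xyz'],1]; print(cam,n,round(d['score'],2),p[:3].round(1))
    return c
E
python3 - <<'E'
from h import *
N=['label_printer','lid_press','feed_key','key_yellow','key_red','key_blue','print_bar','half_on_pan','scale']
for cam in ('scene','top'): look(cam,N,cam+'0.png')
o=get_obs(); print(o)
E
```

```text
scene label_printer 0.88 [537.6  82.1  85.6]
scene lid_press 0.7 [566.3 105.1 148.1]
scene lid_press 0.64 [752.6 146.6  79. ]
scene feed_key 0.67 [538.3  80.8  83.4]
scene feed_key 0.15 [527.5 315.6  15.2]
scene key_yellow 0.54 [ 555.  -378.3   67.2]
scene key_blue 0.56 [535.6  79.3  86.4]
scene key_blue 0.49 [ 565.7 -268.2   67. ]
scene print_bar 0.74 [ 503.4 -316.3   71.7]
scene half_on_pan 0.71 [ 682.3 -335.   119.6]
scene scale 0.82 [ 598.6 -352.1   58.8]
top label_printer 0.85 [544.5 115.2 114.8]
top lid_press 0.79 [587.3 115.6 141. ]
top key_yellow 0.44 [481.5 428.9  35.6]
top key_yellow 0.38 [ 563.8 -369.5   71.1]
top key_red 0.62 [ 572.9 -319.    71. ]
top print_bar 0.58 [ 508.8 -316.3   74.9]
top half_on_pan 0.69 [ 695.7 -324.7  121.1]
top scale 0.92 [ 605.6 -311.6   72.5]
{'time': 1.0, 'joint_positions': array([ 1.08297218e+00,  3.42017565e-01,  1.52411133e+00,  1.41110993e-06,
        1.27539482e+00, -1.46003800e-01]), 'dq': array([-0.00157908,  0.00037964, -0.00100778,  0.00095877,  0.00104577,
       -0.00021713]), 'tau': array([ 3.79087232e-04, -4.31129980e+01, -2.44486624e+01,  7.20451539e-02,
        4.79094987e-02,  4.09713471e-05]), 'tool_pos': array([175.96851744, 494.64600682, 248.72742217]), 'tcp_rot': array([3.14152425e+00, 8.69381844e-06, 2.79977190e+00]), 'contact_force': array([-0.23213156, -0.13670864, -0.0853782 ]), 'moment': array([-0.00284746,  0.00723094,  0.00537496]), 'grip_width': 91.65150405867078}
```

View pics/scene0.png

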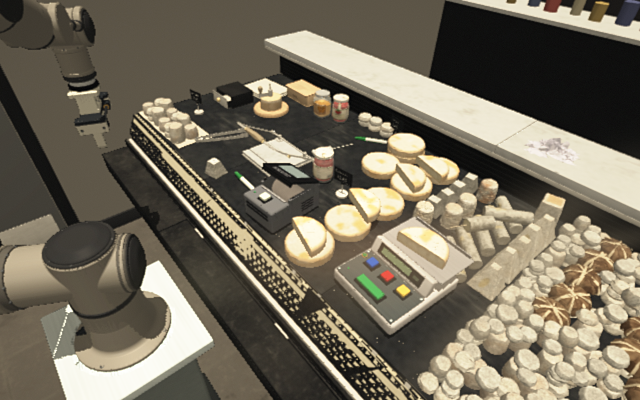

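View pics/top0.png

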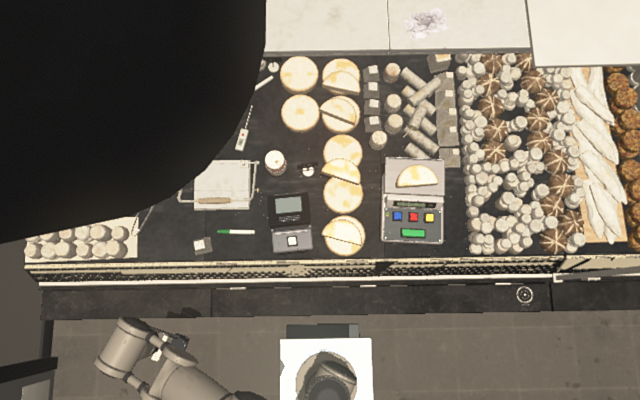

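The pictures show the printer, with its lid open, near top px (292,222) and its white key at (292,241). On the scale, left to right, are blue (397,216), red (413,217) and yellow (429,217), with the green bar at (412,233). The cheese is on the pan. Next I turn the pixels into positions using the known heights.

```bash
cat >> h.py <<'E'
def onplane(c,u,v,z):
    M=np.array(c['cam_to_world']); d=M[:3,:3]@np.array([(u-c['cx'])/c['fx'],-(v-c['cy'])/c['fy'],-1]); o=M[:3,3]
    return (o+d*(z-o[2])/d[2])
H={'white':(None,100),'blue':((105,130),69),'red':((172,8),69),'yellow':((22,33),69),'green':((50,75),69)}
def blob(img,name,u,v,r=14):
    hsv=cv2.cvtColor(img,cv2.COLOR_RGB2HSV).astype(int); h,s,V=hsv[...,0],hsv[...,1],hsv[...,2]
    k=H[name][0]
    if k is None: m=(s<60)&(V>190)
    else: m=((h>=k[0])&(h<=k[1]) if k[0]<k[1] else (h>=k[0])|(h<=k[1]))&(s>120)&(V>90)
    w=np.zeros_like(m); w[v-r:v+r+1,u-r:u+r+1]=1
    n,l,st,ce=cv2.connectedComponentsWithStats((m&w).astype(np.uint8))
    if n<2: return None
    i=1+np.argmax(st[1:,4]); return ce[i],st[i,4]
E
python3 - <<'E'
from h import *
P={'scene':dict(white=(264,197),blue=(373,262),red=(387,276),yellow=(403,291),green=(370,288)),
'top':dict(white=(292,241),blue=(397,216),red=(413,217),yellow=(429,217),green=(412,233))}
for cam in P:
    c=capture(cam); print([k for k in c], np.array(c['cam_to_world'])[:3,3].round())
    for k,(u,v) in P[cam].items():
        b=blob(c['img'],k,u,v)
        if b: print(cam,k,b[0].round(1),b[1],onplane(c,*b[0],H[k][1]).round(1))
    if cam=='scene': x=c['img'][130:250,220:400]; cv2.imwrite('pics/crop1.png',cv2.resize(x,None,fx=4,fy=4)[:,:,::-1])
E
```

```text
['img', 'fx', 'fy', 'cx', 'cy', 'cam_to_world'] [  10. -680.  835.]
scene white [264.3 195.3] 60 [483.2 110.7 100. ]
scene blue [372.  261.2] 47 [ 569.6 -262.4   69. ]
scene red [386.8 275.6] 105 [ 563.6 -319.7   69. ]
scene yellow [402.9 289.5] 81 [ 562.2 -374.1   69. ]
scene green [370.3 286.4] 211 [ 506.4 -317.1   69. ]
['img', 'fx', 'fy', 'cx', 'cy', 'cam_to_world'] [ 274.   28. 1786.]
top white [291.6 240.4] 58 [484.7 109.2 100. ]
top blue [396.9 215.5] 54 [ 570.6 -261.8   69. ]
top red [413.4 216.5] 62 [ 566.  -319.8   69. ]
top yellow [429.4 216.9] 55 [ 563.4 -376.4   69. ]
top green [412.9 232.6] 142 [ 508.7 -314.9   69. ]
```

View pics/crop1.png

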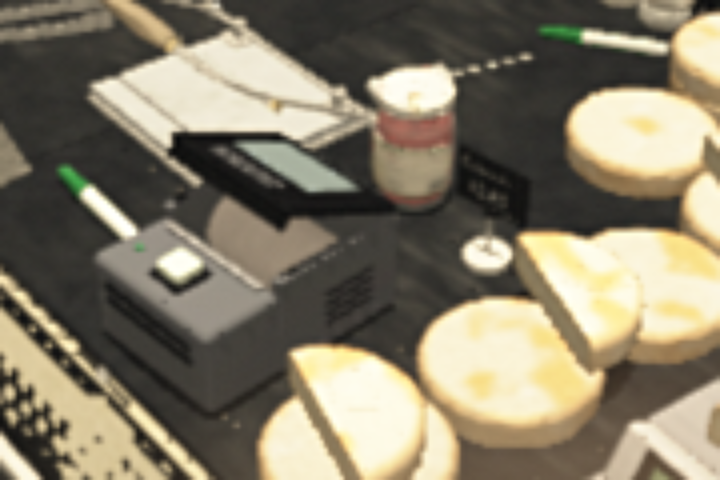

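Scene and top views agree within about 2 mm, and the spacings fit (56 mm keys, 58 mm bar to row). The feed key is at about (484,110). The open lid's edge points toward the robot, with an angle near 0.5. I'll shut the fingers, square up and go above the lid.

```bash
python3 -m handwheel '[[[34,-35,2],[0,0,0.085]],[[34,-35,2],[0,0,0.085]],[[34,-35,2],[0,0,0.085]],[[34,-35,2],[0,0,0.085]],[[34,-35,2],[0,0,0]],[[34,-35,2],[0,0,0]],[[34,-35,2],[0,0,0]],[[34,-35,2],[0,0,0]],[[34,-35,2],[0,0,0]],[[34,-35,2],[0,0,0]],[[34,-35,2],[0,0,0]],[[0,0,0],[0,0,0]]]' 1
python3 - <<'E'
from h import *
look('wrist',['lid_press','feed_key','label_printer'],'w1.png')
look('scene',['lid_press','printer_lid','feed_key'])
E
```

```text
time: 2.6
tool_pos: [551.7, 107.1, 270.2]
tcp_rot: [-3.141, 0.0, 3.136]
contact_force: [-1.1, 0.4, -0.6]
grip_width: 0.6
wrist lid_press 0.85 [553.  120.8 151.5]
wrist feed_key 0.88 [479.2 109.2  99.7]
wrist label_printer 0.66 [529.6 114.3  95.8]
scene lid_press 0.73 [566.9 104.2 148.9]
scene printer_lid 0.98 [569.2 103.2 146.2]
scene feed_key 0.58 [479.7 103.5 101. ]
scene feed_key 0.2 [ 556.9 -378.6   67.4]
```

View pics/w1.png

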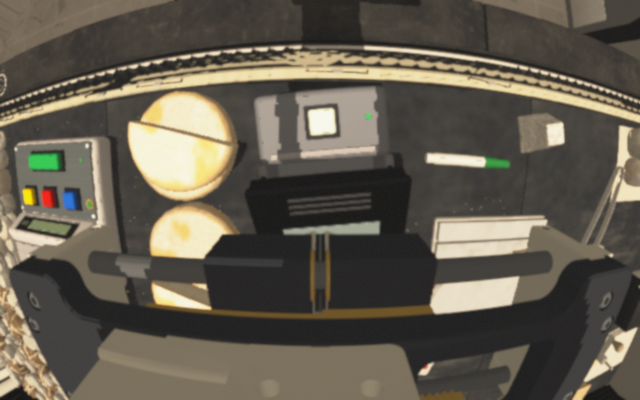

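The wrist view shows the lid edge at v≈180, the ribs at (329,205) and the feed key at (321,121). The rib height of 151 and x of 553 give a lid angle of about 0.45. Now I push straight down on the ribs.

```bash
python3 -m handwheel '[[[0,3,-30],[0,0,0]],[[0,4,-30],[0,0,0]],[[0,0,-25],[0,0,0]],[[0,0,-8],[0,0,0]],[[0,0,-6],[0,0,0]],[[0,0,-6],[0,0,0]],[[0,0,-5],[0,0,0]],[[0,0,-5],[0,0,0]]]'
```

```text
time: 4.0
tool_pos: [550.1, 116.6, 155.8]
tcp_rot: [3.141, 0.001, 3.14]
contact_force: [-0.7, -0.2, 1.6]
grip_width: 0.4
```

```bash
python3 -m handwheel '[[[0,0,-5],[0,0,0]],[[0,0,-5],[0,0,0]],[[0,0,-4],[0,0,0]],[[0,0,-3],[0,0,0]],[[0,0,-2],[0,0,0]]]'
```

```text
time: 4.62
tool_pos: [549.9, 116.7, 136.6]
tcp_rot: [3.141, -0.0, 3.14]
contact_force: [-0.5, -0.3, -0.5]
grip_width: 0.4
```

```bash
python3 -m handwheel '[[[0,0,-2],[0,0,0]],[[0,0,-2],[0,0,0]],[[0,0,-1],[0,0,0]]]'
```

```text
time: 5.0
tool_pos: [550.0, 116.7, 132.2]
tcp_rot: [3.142, 0.0, 3.14]
contact_force: [-3.1, -0.9, 9.1]
grip_width: 0.3
```

The force rise to 9 N at exactly the shut height shows the stop. I retract over the feed key and look.

```bash
python3 -m handwheel '[[[0,0,3],[0,0,0]],[[0,0,15],[0,0,0]],[[0,0,22],[0,0,0]],[[-33,-3,0],[0,0,0]],[[-33,-4,0],[0,0,0]],[[0,0,0],[0,0,0]]]'
python3 - <<'E'
from h import *
c=look('scene',['printer_lid','feed_key'])
cv2.imwrite('pics/s2.png',cv2.resize(c['img'][130:250,200:360],None,fx=4,fy=4)[:,:,::-1])
look('wrist',['feed_key','feed_key_top','printer_lid','lid_press'])
print(get_obs()['contact_force'])
E
```

```text
time: 5.75
tool_pos: [482.5, 109.6, 172.8]
tcp_rot: [3.142, 0.0, 3.14]
contact_force: [0.7, 0.7, 0.4]
grip_width: 0.7
scene printer_lid 0.91 [575.9  95.1 113.4]
scene feed_key 0.47 [479.1 108.7 100.2]
wrist feed_key 0.83 [479.5 106.9  99.6]
wrist feed_key 0.18 [470.4 113.9  84.8]
wrist feed_key_top 0.87 [478.6 107.  100.3]
wrist feed_key_top 0.53 [ 508.1 -291.9   69.1]
wrist lid_press 0.22 [ 507.1 -292.9   73.6]
[-0.58051942 -0.19071992 -0.65743775]
```

View pics/s2.png

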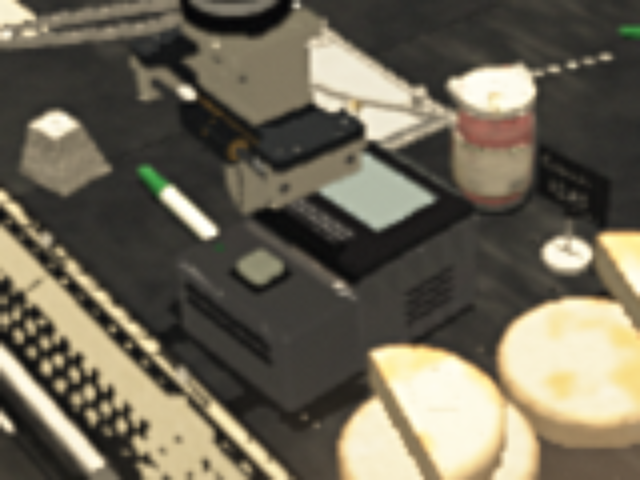

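The lid now looks flush, at (370,200) in the crop, and the finger is over the feed key. I press to about 5 mm of travel.

```bash
python3 -m handwheel '[[[-1,0,-25],[0,0,0]],[[0,0,-20],[0,0,0]],[[0,0,-5],[0,0,0]],[[0,0,-2],[0,0,0]],[[0,0,-2],[0,0,0]],[[0,0,-1],[0,0,0]],[[0,0,0],[0,0,0]]]'
```

```text
time: 7.02
tool_pos: [483.0, 109.7, 117.3]
tcp_rot: [3.141, 0.001, 3.14]
contact_force: [-3.4, -0.2, 5.2]
grip_width: 0.1
```

5.2 N at 4.7 mm of travel matches the spring curve, so the key is pressed. Release and travel to the yellow key.

```bash
python3 -m handwheel '[[[0,0,3],[0,0,0]],[[0,0,20],[0,0,0]],[[0,0,50],[0,0,0]],[[9,-54,5],[0,0,-0.02]],[[9,-54,0],[0,0,-0.02]],[[9,-54,0],[0,0,-0.02]],[[9,-54,0],[0,0,0]],[[9,-54,0],[0,0,0]],[[9,-54,0],[0,0,0]],[[9,-54,0],[0,0,0]],[[9,-54,0],[0,0,0]],[[9,-53,0],[0,0,0]]]'
python3 -m handwheel '[[[0,0,-30],[0,0,0]],[[0,0,-30],[0,0,0]],[[0,0,0],[0,0,0]]]'
python3 - <<'E'
from h import *
c=look('wrist',['key_yellow','key_red','key_blue','print_bar'],'w3.png')
look('scene',['printer_lid','key_yellow'])
E
```

```text
time: 8.52
tool_pos: [564.5, -377.6, 194.9]
tcp_rot: [-3.141, 0.002, 3.08]
contact_force: [0.6, 0.1, 0.2]
grip_width: 0.5
time: 8.9
tool_pos: [563.0, -374.8, 132.1]
tcp_rot: [3.139, -0.004, 3.08]
contact_force: [-0.5, -0.3, 0.3]
grip_width: 0.7
wrist key_yellow 0.75 [ 559.4 -375.4   66.8]
wrist key_red 0.88 [ 558.4 -321.3   71.3]
wrist key_blue 0.87 [ 562.8 -261.8   67.3]
wrist print_bar 0.61 [ 507.7 -323.5   75.9]
scene printer_lid 0.89 [573.1 104.5 110.7]
scene printer_lid 0.6 [481.3 107.5 102.4]
scene key_yellow 0.63 [ 556.6 -379.    68.4]
scene key_yellow 0.2 [574.2 107.  112. ]
```

View pics/w3.png

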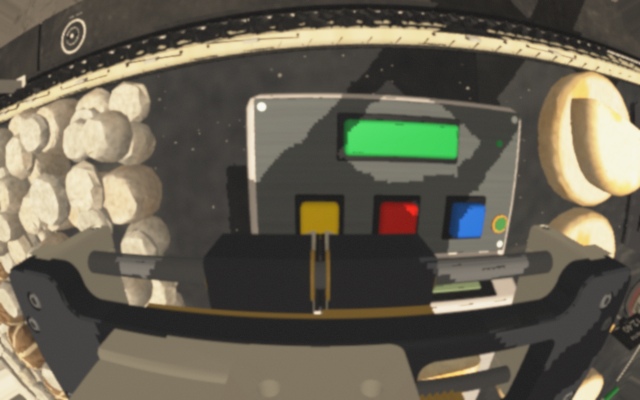

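The wrist view has yellow at (320,217), centred on the finger line. Red is at (398,217) and well clear. Press.

```bash
python3 -m handwheel '[[[0,0,-20],[0,0,0]],[[0,0,-16],[0,0,0]],[[0,0,-5],[0,0,0]],[[0,0,-2],[0,0,0]],[[0,0,-2],[0,0,0]],[[0,0,-1],[0,0,0]],[[0,0,0],[0,0,0]]]'
```

```text
time: 10.18
tool_pos: [564.2, -375.5, 89.4]
tcp_rot: [-3.141, 0.001, 3.08]
contact_force: [-0.4, 0.9, 2.2]
grip_width: 0.2
```

```bash
python3 -m handwheel '[[[0,0,-2],[0,0,0]],[[0,0,-1],[0,0,0]],[[0,0,0],[0,0,0]]]'
```

```text
time: 10.55
tool_pos: [564.2, -375.5, 86.2]
tcp_rot: [-3.141, 0.001, 3.08]
contact_force: [-1.1, 1.4, 5.7]
grip_width: 0.6
```

Pressed: 4.8 mm at 5.7 N. Now the green bar.

```bash
python3 -m handwheel '[[[0,0,3],[0,0,0]],[[0,0,15],[0,0,0]],[[0,0,20],[0,0,0]],[[-19,20,0],[0,0,0]],[[-19,20,0],[0,0,0]],[[-19,19,0],[0,0,0]],[[0,0,0],[0,0,0]],[[0,0,-15],[0,0,0]],[[0,0,-12],[0,0,0]],[[0,0,-3],[0,0,0]],[[0,0,0],[0,0,0]]]'
```

```text
time: 11.92
tool_pos: [506.9, -316.4, 93.0]
tcp_rot: [3.141, -0.001, 3.08]
contact_force: [0.5, 0.1, -0.1]
grip_width: 0.4
```

```bash
python3 -m handwheel '[[[0,0,-2],[0,0,0]],[[0,0,-2],[0,0,0]],[[0,0,-2],[0,0,0]],[[0,0,-1],[0,0,0]],[[0,0,0],[0,0,0]]]'
```

```text
time: 12.55
tool_pos: [507.2, -316.6, 87.2]
tcp_rot: [-3.141, 0.001, 3.08]
contact_force: [0.2, -0.2, 4.5]
grip_width: 0.3
```

```bash
python3 -m handwheel '[[[0,0,-1.5],[0,0,0]],[[0,0,0],[0,0,0]]]' && python3 -m handwheel '[[[0,0,3],[0,0,0]],[[0,0,15],[0,0,0]],[[0,0,40],[0,0,0]],[[-10,25,50],[0,0,0]],[[-10,40,30],[0,0,0]],[[-10,40,0],[0,0,0]],[[0,0,0],[0,0,0]],[[0,0,0],[0,0,0]]]'
python3 - <<'E'
from h import *
c=look('scene',['printer_lid','half_on_pan'])
cv2.imwrite('pics/s4.png',cv2.resize(c['img'][120:340,200:480],None,fx=2.5,fy=2.5)[:,:,::-1])
print(get_obs()['contact_force'])
E
```

```text
time: 12.8
tool_pos: [507.2, -316.6, 85.7]
tcp_rot: [-3.141, 0.001, 3.08]
contact_force: [-0.1, -0.3, 5.5]
grip_width: 0.4
time: 13.8
tool_pos: [477.0, -211.6, 223.5]
tcp_rot: [-3.141, 0.0, 3.08]
contact_force: [0.1, 0.8, -0.6]
grip_width: 0.4
scene printer_lid 0.64 [565.9 117.2 109.2]
scene printer_lid 0.6 [ 509.5 -315.2   73.2]
scene half_on_pan 0.79 [ 681.6 -332.   115.7]
[-0.58028328 -0.60527238 -0.00120222]
```

View pics/s4.png

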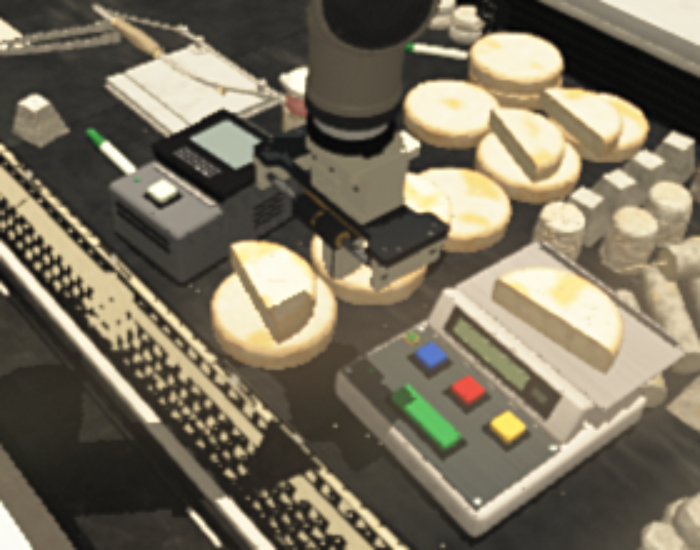

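The picture shows the lid flush at (215,150) and all keys up. The cheese is on the pan at (558,315), and the arm is clear of everything.

```bash
python3 -c "
from plant import bot
print(bot.close_job())"
```

```text
the job is handed in; nothing more can be done
None
```

The job is done in the order asked and handed in at about 14 s; no verdict was reported.

| Step | Position reached | Force |
|---|---|---|
| Lid pushed shut | stopped at the shut height, 110 mm | 9 N against the stop |
| White feed key | 4.7 mm down | 5.2 N |
| Yellow key | 4.8 mm down | 5.7 N |
| Green print bar | 5.3 mm down | 5.5 N |

- **Key presses:** I judged each press from fingertip travel and force, which fit the stated spring; there was no direct reading of the key joints. The first yellow press stopped short at 1.6 mm, so I went deeper without lifting.
- **Last check:** the final picture shows the lid flush, all keys up and the cheese still on the pan. The arm is clear, with wrist force at noise level. The red and blue keys were not touched.
- **Disagreements:** the networks' positions were a few mm off the pixel measurements in places, and several of their detections named the wrong thing. For the keys I used the pixel positions with the known heights, where the two cameras agreed to about 2 mm. The lid spot came from the wrist-camera network and fitted the lid's geometry.

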